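# Run a coating probe along a bent test strip

## Task

Take the spring-tipped coating probe out of its stand, set its tip on the low end of the bent steel test strip that has a single hump (not the strip with two humps), and run it gently along the whole strip, over the hump to the higher end. Follow the curve so that the sprung tip stays pressed part way in and never leaves the metal between the two ends. Then hang the probe upright in its stand again and let go.

Things in the scene. Friction and masses are not known exactly. Their poses are not given: they have to be found in the camera images.
- probe: Loose upright probe, 0.21 kg, hanging in the stand. Origin: end of the fully out tip; z up the probe. Heights in mm above the origin: ball tip, radius 7, on a sprung plunger; steel barrel 18 across, 30 to 84; round guard disc 64 across, 84 to 90; black square handle 28 x 28 (faces square to x and y), 90 to 150: grip it here. Hanging, its origin is 16 above the table.
- plunger (a joint): How far the sprung tip is pushed up into the probe: 0 (fully out) to 0.016 m (hard stop). The spring pushes back with about 1 N at 0, 3.5 N at 16 mm. Halfway in (8 mm) suits tracing best.
- strip_end (a point): Middle of the upper edge at the higher end of the fixed single-hump steel strip, 44 mm above the table. Strip: 40 mm wide (x), 240 long; y points along it from low end to higher end, so it spans y -240 to 0. Upper face above table, with Y = y+120 mm: 30 to Y -90; 30+32(3u^2-2u^3), u=(Y+90)/90, to the crest, 62, at Y 0; 62-18(3v^2-2v^3), v=Y/75, to Y 75; then 44. z up.
- stand: Fixed metal stand, 120 x 120 mm, open at the sides. Its top plate (110 mm square, 8 thick, upper face 100 mm above the table) has a 40 mm square hole in the middle; the probe's barrel hangs in it with the guard disc resting on the plate. Origin on the table under the hole's centre; z up.

How it is judged (in metres and radians):
On the way, in this order (a step that is already met when the one before it is completed fails the run):
1. the probe's tip is pressed on the flat low end of the single-hump strip (y of probe in the frame of strip_end between -0.241 and -0.205 m and x of probe in the frame of strip_end between -0.019 and 0.019 m and value of joint plunger above 0.001 m), for 0.2 s.
2. the pressed tip passes up the rise (y of probe in the frame of strip_end between -0.176 and -0.154 m and x of probe in the frame of strip_end between -0.019 and 0.019 m and value of joint plunger above 0.001 m), for 0.05 s.
3. the pressed tip passes over the crest (y of probe in the frame of strip_end between -0.132 and -0.108 m and x of probe in the frame of strip_end between -0.019 and 0.019 m and value of joint plunger above 0.001 m), for 0.05 s.
4. the pressed tip passes down the far slope (y of probe in the frame of strip_end between -0.086 and -0.064 m and x of probe in the frame of strip_end between -0.019 and 0.019 m and value of joint plunger above 0.001 m), for 0.05 s.
5. the pressed tip reaches the flat higher end (y of probe in the frame of strip_end between -0.035 and 0.001 m and x of probe in the frame of strip_end between -0.019 and 0.019 m and value of joint plunger above 0.001 m), for 0.1 s.
At the end, for the whole second after the job is handed in: The probe hangs at rest in the stand's hole, released: its axis within 17 mm of the hole's centre, its guard disc down on the plate (origin 10 to 22 mm above the table), upright within 0.12 rad (7 degrees) (horizontal distance between probe and stand below 0.017 m and height (world z) of probe between 0.01 and 0.022 m and angle between probe's own z axis and vertical below 0.12 rad and linear speed of probe below 0.02 m/s and contact force between probe and the fingers below 0.05 N); the robot touches nothing.
It fails at once if the tip lifted off the strip between its two ends (more than 40 mm from an end, within 19 mm of its centreline, the probe's origin lower than 75 mm above the table, tip fully out) (y of probe in the frame of strip_end between -0.2 and -0.04 m and x of probe in the frame of strip_end between -0.019 and 0.019 m and height (world z) of probe below 0.075 m and value of joint plunger below 0.0005 m).
It fails at once if the sprung tip is driven right in against its hard stop (value of joint plunger above 0.0157 m).
It also fails if it takes over 62 s, if anything falls off the work surface, if the arm or the gripper's body presses on something with over 40 N, if the wrist force passes 120 N, or if a joint passes its speed limit or range.

## Robot

A 7-joint arm with a two-finger parallel gripper is mounted at the origin on the work surface. World frame = base frame: x ahead of the robot, y to its left, z up, the work surface at z = 0. Lengths are in mm, angles in rad, forces in N, time in s.
With the tool pointing down it reaches from about 400 to 875 mm from the base axis. Payload 4.4 kg.
Tool frame: the origin (TCP) lies midway between the tips of the shut fingers; the grasp point (between the pads) lies 19 mm behind it (ctrl.grip_point_offset is the distance from the TCP to the grasp point, in mm); z points along the fingers, y is the line along which they close (so a half turn about z gives the same grasp; the last joint's range is limited). The gripper opens to 85 mm and grips with 20 to 120 N. Pads are 22 mm wide; open, the fingers measure 114 mm over their backs; the gripper's body (76 mm by 85 mm) begins 54 mm behind the grasp point. The pads swing forward as they close: fully open they stand 13 mm farther back than shut.
Start: joints at [-1.23, 0.628, 0.038, 1.517, -0.027, 0.996, -0.02], TCP at [257.165, 596.979, 231.313] pointing down, gripper open.
Joint ranges: [-3.06, 3.06], [-0.37, 2.12], [-1.25, 1.32], [0.18, 2.47], [-1.1, 4.24], [0.23, 1.98], [-2.94, 2.94]. Speed limits (rad/s): [2.57, 2.57, 3.14, 3.14, 3.14, 3.14, 3.14].

## Interface

Orientations are given as [roll, pitch, yaw] about the fixed x, y, z axes, in that order (R = Rz(yaw) Ry(pitch) Rx(roll)).
In Python, from cell import ctrl, imaging gives the robot as it stands (ctrl), with the cameras (imaging).
- The arm moves only by the tool jog_arm, called after "Call:" as name([rows], argument=value, ...), one row to a line, values as JSON. Schema: {"type":"object","properties":{"segments":{"type":"array","items":{"type":"object","properties":{"trans":{"type":"array","items":{"type":"number"},"minItems":3,"maxItems":3},"rot":{"type":"array","items":{"type":"number"},"minItems":3,"maxItems":3},"jaw":{"type":"number"}},"additionalProperties":false,"required":["jaw"]},"minItems":1,"maxItems":12},"only":{"type":"string"},"quiet":{"type":"boolean"},"lines":{"type":"string"}},"required":["segments"],"additionalProperties":false}. segments is a list of rows, 1 to 12 of them, each an object with the fields trans (a list: dx, dy, dz in mm), rot (a list: a rotation vector rx, ry, rz in rad), jaw (the finger opening in mm); a field left out counts as zero (the opening has to be given); each row shifts and turns the commanded pose from where the row before left it, along the tool's axes as they then stand; what a row does not reach is not made up. A row lasts 1/10 s, in which the tool goes at most 50 mm and 0.15 rad, less where a joint would pass 70% of its speed; a pose out of reach is approached as far as the arm can. The fingers move at their own pace and stop on an object; the grip force is fixed at half the most. Time passes only in rows, so rows that do not move let the fingers close. The tool returns the time, the measured TCP pose, the force, the opening and the grip force at its end. only (a regular expression) keeps the lines of the reply that match it, lines (a string "A,B") keeps lines A to B, and quiet returns only ok. Input that does not fit is refused with a message, and nothing moves.
- ctrl.read_state(): the state, without advancing time (a new reading comes with each control period).
- imaging.get_image(name): name is "side" or "top" or "wrist"; returns the picture (420x560x3 uint8, blue, green, red); there is no depth.
- imaging.calibration(name): a dict with "fx", "fy", "cx", "cy" (pixels), "rvec" (rotation vector, rad) and "tvec" (3), from world to camera coordinates, as OpenCV has them; the wrist camera has in their place "hand_eye" (4x4, takes a point from camera to tool coordinates, whose origin is the TCP and whose axes are the flange's). Camera axes: x right, y down, z forward; pixel columns grow to the right and rows downward; lengths in mm; the calibration is good to about 2 mm. A picture is of the moment at which its call begins: read the wrist's pose just before it. calibration takes no time and is no camera call.
- ctrl.finish_job(): hands the job in; it is judged then, once.
The state is a dict: "clock": time; "qpos": joint angles; "qd": joint speeds; "tau": joint torques, N m; "eef_pos": TCP position; "tool_rot": TCP orientation; "force": force on the tool from outside, world axes, zero at the start; "torque": the same for the moment, N m; "width": finger opening in mm; "gripper_force": force on a finger pad.
Only numpy, scipy, OpenCV 4.12 (cv2) and the standard library are available. Lean on these libraries where they do the work, as an engineer would, in place of code of your own. Each camera call takes 0.05 s, during which the arm holds its last target. There are 200 camera calls.

## Working session

There is one attempt and no reset: what is moved stays moved. The work goes in short steps, Python scripts to look and compute and a tool call to move; the robot and the scene stay as the last step left them, time stands still between calls to the robot, and variables do not carry over. Pictures are saved under pics/ and viewed, at most 10 in all, crops included, and the job is handed in when it is done.

```bash
ls; mkdir -p pics; python3 - <<'E'
from cell import ctrl, imaging
import cv2
s=ctrl.read_state(); print(s)
for n in("top","side"):
    cv2.imwrite(f"pics/{n}0.png",imaging.get_image(n)); print(n,imaging.calibration(n))
print(imaging.calibration("wrist"), ctrl.grip_point_offset)
E
```

```text
cell.py
pics
{'clock': 0.0, 'qpos': array([-1.22981462,  0.62934294,  0.03847813,  1.51841055, -0.02699387,
        0.99627089, -0.0200051 ]), 'qd': array([-0.00068889, -0.00059967, -0.00062836, -0.0009596 ,  0.00030967,
       -0.00090903, -0.00098082]), 'tau': array([-2.24851469e-04, -5.63399184e+01,  1.22633860e+00, -1.93445295e+01,
        1.10831286e-02,  1.03092432e-02, -6.91281965e-07]), 'eef_pos': array([256.91894985, 596.37473561, 230.37820571]), 'tool_rot': array([-3.13968062e+00,  5.22627788e-05,  2.73477900e+00]), 'force': array([-0.06447526,  0.2486341 ,  1.28673755]), 'torque': array([-0.01774562, -0.02564756,  0.04337878]), 'gripper_force': 0.0, 'width': 85.37983455293443}
top {'fx': 467.5210415140598, 'fy': 467.5210415140598, 'cx': 281.3311522135869, 'cy': 204.7858902374538, 'rvec': array([ 2.11169078, -2.16531408,  0.20485829]), 'tvec': array([-110.0293169 ,  525.84251481,  944.50873701])}
side {'fx': 490.3418950880816, 'fy': 490.3418950880816, 'cx': 286.3253722590967, 'cy': 210.16045191708017, 'rvec': array([ 2.29089991, -0.53822268,  0.24726698]), 'tvec': array([-522.91002674,  140.25818084,  857.17072427])}
{'fx': 349.6269334055698, 'fy': 349.6269334055698, 'cx': 284.04907962486334, 'cy': 203.7831580270239, 'hand_eye': array([[ 4.44405918e-05, -9.50227777e-01, -3.11556047e-01,
         8.07068794e+01],
       [ 9.99999781e-01, -1.63618307e-04,  6.41667026e-04,
        -1.98924635e+00],
       [-6.60706105e-04, -3.11556008e-01,  9.50227561e-01,
        -1.43274897e+02],
       [ 0.00000000e+00,  0.00000000e+00,  0.00000000e+00,
         1.00000000e+00]])} 18.700000000000003
```

View pics/top0.png

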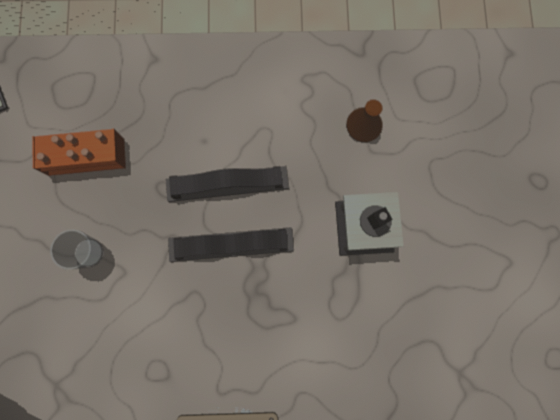

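View pics/side0.png

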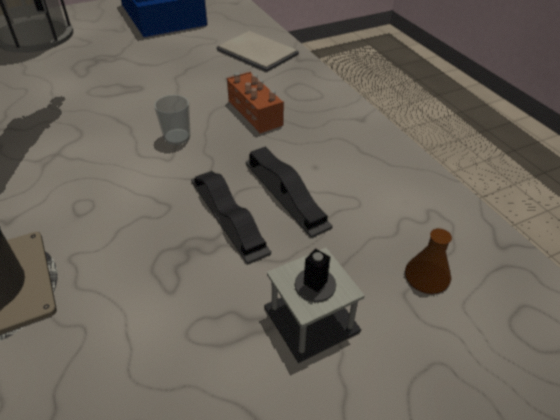

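The top view shows strips at (228,183) and (232,245), and the stand at (373,220) with the probe. In the side view the same strips are at (288,190) and (230,215), and the stand is at (315,285). The far strip, (228,183) in top, looks like the single-hump one. I'll zoom in to check.

```bash
python3 - <<'E'
import cv2,numpy as np
a=cv2.imread("pics/top0.png")[150:275,155:415]; b=cv2.imread("pics/side0.png")[135:365,180:380]
a=cv2.resize(a,None,fx=3,fy=3,interpolation=cv2.INTER_CUBIC); b=cv2.resize(b,None,fx=2.6,fy=2.6,interpolation=cv2.INTER_CUBIC)
g=lambda i:np.clip(255*(i/255.)**.5,0,255).astype(np.uint8)
cv2.imwrite("pics/topc.png",g(a));cv2.imwrite("pics/sidec.png",g(b))
E
```

```text
(no output)
```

View pics/topc.png

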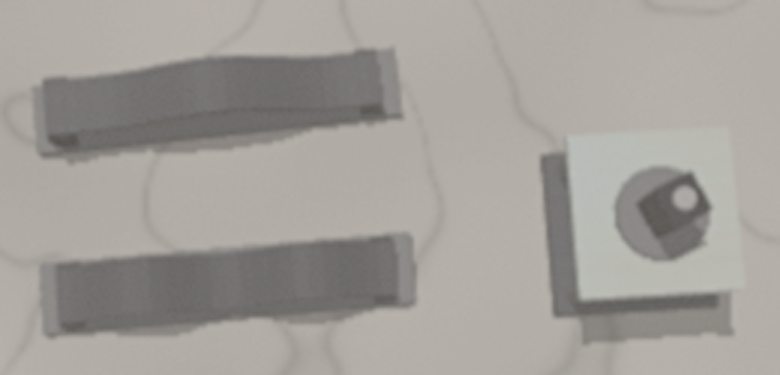

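View pics/sidec.png

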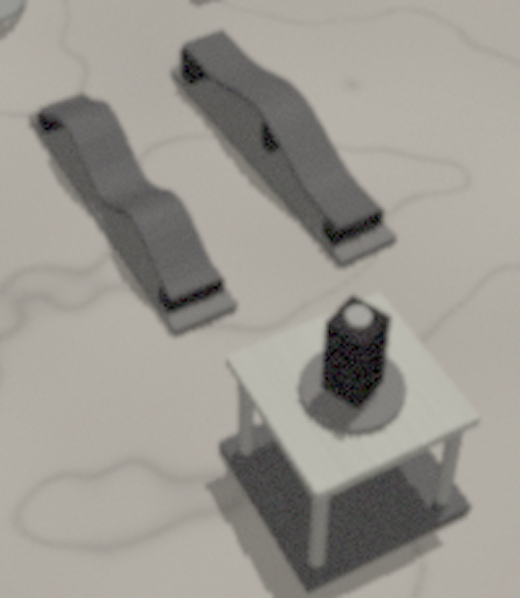

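Confirmed: the single-hump strip is the far one. Its upper-face corners in the top crop are about (43,78), (50,134), (385,104) and (378,50). The stand plate corners are (568,136), (727,128), (743,288) and (578,300), and the probe knob is at (685,197). Next I'll fit the poses.

```bash
cat > h.py <<'E'
import numpy as np,cv2
from cell import ctrl, imaging
from scipy.optimize import least_squares
C={n:imaging.calibration(n) for n in("top","side")}
K=lambda c:np.array([[c["fx"],0,c["cx"]],[0,c["fy"],c["cy"]],[0,0,1.]])
def proj(n,P):
    c=C[n];return cv2.projectPoints(np.array(P,float).reshape(-1,3),c["rvec"],c["tvec"],K(c),None)[0].reshape(-1,2)
def ray(n,uv,z):
    c=C[n];R=cv2.Rodrigues(c["rvec"])[0];d=R.T@np.linalg.inv(K(c))@[uv[0],uv[1],1];o=-R.T@c["tvec"];return o+d*(z-o[2])/d[2]
T=lambda p:(np.array(p)+.5)/3-.5+[155,150]
S=lambda p:(np.array(p)+.5)/2.6-.5+[180,135]
E
python3 - <<'E'
from h import *
for n in C: print(n,-cv2.Rodrigues(C[n]["rvec"])[0].T@C[n]["tvec"])
# plate
for p in [(568,136),(727,128),(743,288),(578,300)]: print("plate top",ray("top",T(p),100).round(1))
for p in [(228,358),(362,265)if 0 else (478,420),(318,494)]: print("plate side",ray("side",S(p),100).round(1))
print("disc top",ray("top",T((662,213)),90+16).round(1),"side",ray("side",S((353,388)),106).round(1))
print("knob top",ray("top",T((685,197)),166).round(1),"side",ray("side",S((358,316)),166).round(1))
for p in [(637,203),(690,172),(710,207)]: print("handle",ray("top",T(p),166).round(1))
tp=[(43,78),(50,134),(385,104),(378,50)]
sp=[(183,45),(222,32),(380,210),(325,222)]
TT=np.array([T(p) for p in tp]);SS=np.array([S(p) for p in sp])
# end L (left in top) = far in side
def model(v,zl,zr):
    x,y,a=v; u=np.array([np.cos(a),np.sin(a)]);w=np.array([-u[1],u[0]])  # u from L end to R end
    c=np.array([x,y]);P=lambda s,t,z:[*(c+s*u+t*w),z]
    return [P(-120,-20,zl),P(-120,20,zl),P(120,20,zr),P(120,-20,zr)]
l=ray("top",TT[:2].mean(0),37);r=ray("top",TT[2:].mean(0),37);a0=np.arctan2(*(r-l)[1::-1]);m=(l+r)/2
print("L",l.round(),"R",r.round())
for zl,zr in((30,44),(44,30)):
  for use in("top","side","both"):
    def f(v):
        M=model(v,zl,zr);e=[]
        # corner order by nearest permutation
        for n,O in(("top",TT),("side",SS)):
            if use in(n,"both"):
                q=proj(n,M); 
                for i,j in((0,1),(2,3)):
                    d1=np.r_[q[i]-O[i],q[j]-O[j]];d2=np.r_[q[i]-O[j],q[j]-O[i]]
                    e.append(d1 if d1@d1<d2@d2 else d2)
        return np.concatenate(e)
    s=least_squares(f,[m[0],m[1],a0]);print(zl,zr,use,s.x.round(3),s.cost.round(2))
E
```

```text
top [ 352.08154338 -103.66471394 1022.74423447]
side [ 224.30299125 -693.88593551  704.31483054]
plate top [ 530.6 -248.9  100. ]
plate top [ 533.6 -356.6  100. ]
plate top [ 425.7 -359.7  100. ]
plate top [ 420.5 -250.1  100. ]
plate side [ 423.6 -252.5  100. ]
plate side [ 533.9 -357.4  100. ]
plate side [ 427.5 -360.2  100. ]
disc top [ 476.1 -307.8  106. ] side [ 477.7 -309.2  106. ]
knob top [ 477.6 -309.3  166. ] side [ 479.  -305.6  166. ]
handle [ 474.6 -279.3  166. ]
handle [ 493.3 -313.4  166. ]
handle [ 471.  -324.4  166. ]
L [573. 114.  37.] R [ 589. -126.   37.]
30 44 top [581.341  -5.071  -1.517] 1.47
30 44 side [578.251  -4.951  -1.539] 26.77
30 44 both [579.742  -4.763  -1.529] 32.0
44 30 top [581.482  -6.773  -1.49 ] 0.4
44 30 side [579.422  -3.077  -1.507] 9.24
44 30 both [580.117  -5.247  -1.499] 14.09
```

```bash
python3 - <<'E'
from h import *
def prof(Y):
    u=np.clip((Y+90)/90,0,1);v=np.clip(Y/75,0,1);return np.where(Y<0,30+32*(3*u*u-2*u**3),62-18*(3*v*v-2*v**3))
Y=np.linspace(-120,120,97);out=[]
for n,(x0,y0,x1,y1) in(("side",(240,140,340,240)),("top",(160,155,300,210))):
  row=[]
  for sgn,v in((1,(580.5,-5,-1.52)),(-1,(580.5,-5,-1.50))):
    k=4 if n=="side" else 2.8
    im=cv2.imread(f"pics/{n}0.png")[y0:y1,x0:x1];im=cv2.resize(im,None,fx=k,fy=k,interpolation=cv2.INTER_CUBIC)
    im=np.clip(255*(im/255.)**.5,0,255).astype(np.uint8)
    u=np.array([np.cos(v[2]),np.sin(v[2])]);w=np.array([-u[1],u[0]])
    for t in(-20,20):
        P=[[*(np.array(v[:2])+s*u+t*w),z] for s,z in zip(Y,prof(sgn*Y))]
        q=((proj(n,P)-[x0,y0]+.5)*k-.5).astype(np.int32);cv2.polylines(im,[q],False,(0,0,255),1)
    row.append(im)
  out.append(np.hstack(row))
W=max(o.shape[1] for o in out);out=[cv2.copyMakeBorder(o,0,0,0,W-o.shape[1],0) for o in out]
cv2.imwrite("pics/ov.png",np.vstack(out));print(np.vstack(out).shape)
E
```

```text
(554, 800, 3)
```

View pics/ov.png

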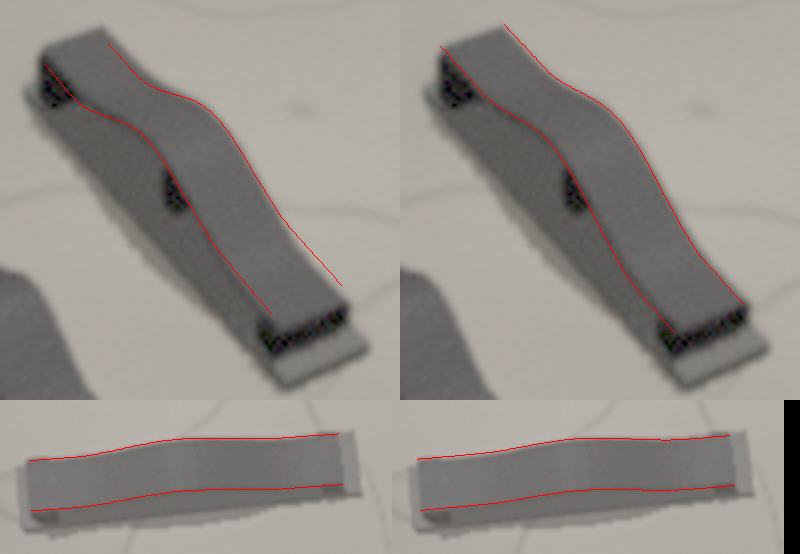

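The overlay settles it: the high end is the +y (left) one, and the low end is near the stand. Strip centre is about (580.5, -5), running low to high at 1.64 rad. Now I'll move above the stand for a wrist view.

```bash
cat >> h.py <<'E'
def Rt(s): 
    from scipy.spatial.transform import Rotation as R
    return R.from_euler("xyz",s["tool_rot"]).as_matrix()
def delta(x,y,z,yaw=None):
    s=ctrl.read_state();R=Rt(s);print("t",round(s["clock"],2),"tcp",s["eef_pos"].round(1),"rpy",s["tool_rot"].round(4),"F",s["force"].round(1),"w",round(s["width"],1))
    print("tool delta",(R.T@(np.array([x,y,z])-s["eef_pos"])).round(1),"rz",None if yaw is None else round(-(yaw-s["tool_rot"][2]),4))
E
```

Call:
jog_arm([
  {"trans":[-38,-24.2,-4],"jaw":85},
  {"trans":[-38,-24.2,-4],"jaw":85},
  {"trans":[-38,-24.2,-4],"jaw":85},
  {"trans":[-38,-24.2,-4],"jaw":85},
  {"trans":[-38,-24.2,-4],"jaw":85},
  {"trans":[-38,-24.2,-4],"jaw":85},
  {"trans":[-38,-24.2,-4],"jaw":85},
  {"trans":[-38,-24.2,-4],"jaw":85},
  {"trans":[-38,-24.2,-4],"jaw":85},
  {"trans":[-38,-24.2,-4],"jaw":85},
  {"trans":[-38,-24.2,-4],"jaw":85},
  {"trans":[-38,-24.2,-4],"jaw":85},
])

```text
clock: 1.3
eef_pos: [561.6, 148.2, 279.2]
tool_rot: [-3.141, -0.001, 2.735]
force: [0.7, 0.3, -0.4]
width: 85.2
gripper_force: 0.0
```

Call:
jog_arm([
  {"trans":[-9.5,-41,0],"jaw":85},
  {"trans":[-9.5,-41,0],"jaw":85},
  {"trans":[-9.5,-41,0],"jaw":85},
  {"trans":[-9.5,-41,0],"jaw":85},
  {"trans":[-9.5,-41,0],"jaw":85},
  {"trans":[-9.5,-41,0],"jaw":85},
  {"trans":[-9.5,-41,0],"jaw":85},
  {"trans":[-9.5,-41,0],"jaw":85},
  {"trans":[-9.5,-41,0],"jaw":85},
  {"trans":[-9.5,-41,0],"jaw":85},
  {"trans":[-9.5,-41,0],"jaw":85},
])

```text
clock: 2.4
eef_pos: [477.8, -307.1, 279.0]
tool_rot: [3.141, -0.001, 2.735]
force: [1.9, -0.4, -0.1]
width: 85.2
gripper_force: 0.0
```

Call:
jog_arm([
  {"rot":[0,0,0.15],"jaw":85},
  {"rot":[0,0,0.15],"jaw":85},
  {"rot":[0,0,0.15],"jaw":85},
  {"rot":[0,0,0.15],"jaw":85},
  {"rot":[0,0,0.15],"jaw":85},
  {"rot":[0,0,0.15],"jaw":85},
  {"rot":[0,0,0.15],"jaw":85},
  {"rot":[0,0,0.15],"jaw":85},
  {"rot":[0,0,0.15],"jaw":85},
  {"rot":[0,0,0.15],"jaw":85},
  {"rot":[0,0,0.15],"jaw":85},
  {"rot":[0,0,0.15],"jaw":85},
])

```text
clock: 3.6
eef_pos: [478.4, -305.4, 278.9]
tool_rot: [-3.141, -0.0, 0.929]
force: [1.2, 0.5, 0.3]
width: 85.1
gripper_force: 0.0
```

Call:
jog_arm([
  {"rot":[0,0,0.15],"jaw":85},
  {"rot":[0,0,0.15],"jaw":85},
  {"rot":[0,0,0.15],"jaw":85},
  {"jaw":85},
  {"jaw":85},
])

```text
clock: 4.1
eef_pos: [478.5, -305.4, 278.9]
tool_rot: [-3.141, 0.001, 0.489]
force: [0.8, 0.3, -0.3]
width: 84.9
gripper_force: 0.0
```

```bash
python3 -c "
from h import *
delta(478,-307,280,.485)
cv2.imwrite('pics/w1.png',np.clip(255*(imaging.get_image('wrist')/255.)**.6,0,255).astype(np.uint8))"
```

```text
t 4.1 tcp [ 478.5 -305.4  278.9] rpy [-3.141e+00  6.000e-04  4.886e-01] F [ 0.8  0.3 -0.3] w 84.9
tool delta [-1.2  1.2 -1.1] rz 0.0036
```

View pics/w1.png

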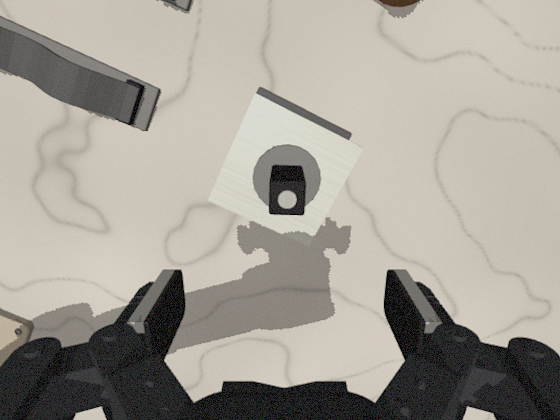

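The handle is square to the image. Its top face is about (269..305, 187..215), the knob is at (287,200), the disc at (286,178), and the plate corners at (257,95), (363,148) and (208,203). The gripper yaw is already right; next I'll compute the centre.

```bash
python3 - <<'E'
from h import *
s=ctrl.read_state();c=imaging.calibration("wrist");H=c["hand_eye"];R=Rt(s);o=s["eef_pos"]+R@H[:3,3]
def w(u,v,z):
    d=R@H[:3,:3]@np.linalg.inv(K(c))@[u,v,1];return o+d*(z-o[2])/d[2]
for n,p in dict(knob=(287,200,167),disc=(286,178,106),BL=(269,215,166),BR=(304.5,214.5,166),p1=(257,95,100),p2=(363,148,100),p3=(208,203,100)).items():print(n,w(*p).round(1))
g=cv2.imread("pics/w1.png").max(2);m=(g[150:225,255:320]<55).astype(np.uint8)
n,L,st,_=cv2.connectedComponentsWithStats(m);i=1+st[1:,4].argmax();ct=cv2.findContours((L==i).astype(np.uint8),0,2)[0][0]
print((cv2.approxPolyDP(ct,2,True).reshape(-1,2)+[255,150]).tolist())
delta(477.5,-307.5,121)
E
```

```text
knob [ 477.5 -309.2  167. ]
disc [ 479.2 -307.7  106. ]
BL [ 459.8 -302.7  166. ]
BR [ 473.2 -327.   166. ]
p1 [ 532.2 -250.6  100. ]
p2 [ 536.3 -357.8  100. ]
p3 [ 420.5 -253.4  100. ]
[[274, 165], [270, 179], [270, 213], [302, 214], [304, 180], [301, 167]]
t 4.15 tcp [ 478.5 -305.5  279.1] rpy [-3.1412e+00  3.0000e-04  4.8810e-01] F [-0.6 -0.6 -0. ] w 84.7
tool delta [ -1.8   1.4 158.1] rz None
```

Call:
jog_arm([
  {"trans":[-1.8,2.4,38],"jaw":85},
  {"trans":[0,0,40],"jaw":85},
  {"trans":[0,0,40],"jaw":85},
  {"trans":[0,0,30],"jaw":85},
  {"trans":[0,0,10],"jaw":85},
  {"jaw":85},
  {"jaw":20},
  {"jaw":20},
  {"jaw":20},
  {"jaw":20},
])

```text
clock: 5.15
eef_pos: [478.5, -308.7, 122.2]
tool_rot: [3.141, -0.001, 0.485]
force: [-3.2, 2.1, 11.6]
width: 27.8
gripper_force: 14.2
```

Call:
jog_arm([
  {"jaw":20},
  {"jaw":20},
  {"jaw":20},
  {"jaw":20},
  {"jaw":20},
])

```text
clock: 5.65
eef_pos: [478.5, -308.8, 122.4]
tool_rot: [3.141, -0.001, 0.485]
force: [-1.0, 1.0, 6.9]
width: 27.1
gripper_force: 60.0
```

```bash
python3 -c "
from h import *
delta(478,-307,235)"
```

```text
t 5.65 tcp [ 478.5 -308.8  122.4] rpy [ 3.1407e+00 -1.2000e-03  4.8500e-01] F [-1.   1.   6.9] w 27.1
tool delta [   0.5   -1.8 -112.6] rz None
```

Call:
jog_arm([
  {"trans":[0,0,-10],"jaw":20},
  {"trans":[0,0,-30],"jaw":20},
  {"trans":[0,0,-37],"jaw":20},
  {"trans":[0,0,-37],"jaw":20},
  {"jaw":20},
])

```text
clock: 6.15
eef_pos: [480.0, -311.2, 240.3]
tool_rot: [3.133, -0.004, 0.485]
force: [0.6, -0.8, -2.2]
width: 27.4
gripper_force: 59.6
```

Call:
jog_arm([
  {"trans":[31.7,-21.1,0],"jaw":20},
  {"trans":[31.7,-21.1,0],"jaw":20},
  {"trans":[31.7,-21.1,0],"jaw":20},
  {"trans":[31.7,-21.1,0],"jaw":20},
  {"trans":[31.7,-21.1,0],"jaw":20},
  {"trans":[31.7,-21.1,0],"jaw":20},
  {"jaw":20},
  {"jaw":20},
])

```text
clock: 6.95
eef_pos: [587.0, -106.5, 234.2]
tool_rot: [-3.14, 0.002, 0.488]
force: [-0.8, -1.0, -4.1]
width: 27.5
gripper_force: 59.7
```

```bash
python3 -c "
from h import *
delta(587.6,-108.3,155)
a=imaging.get_image('side')[110:310,200:420];a=cv2.resize(a,None,fx=3,fy=3,interpolation=2);cv2.imwrite('pics/s2.png',np.clip(255*(a/255.)**.5,0,255).astype(np.uint8))"
```

```text
t 6.95 tcp [ 587.  -106.5  234.2] rpy [-3.1404e+00  1.9000e-03  4.8770e-01] F [-0.8 -1.  -4.1] w 27.5
tool delta [-0.2  2.  79.2] rz None
```

View pics/s2.png

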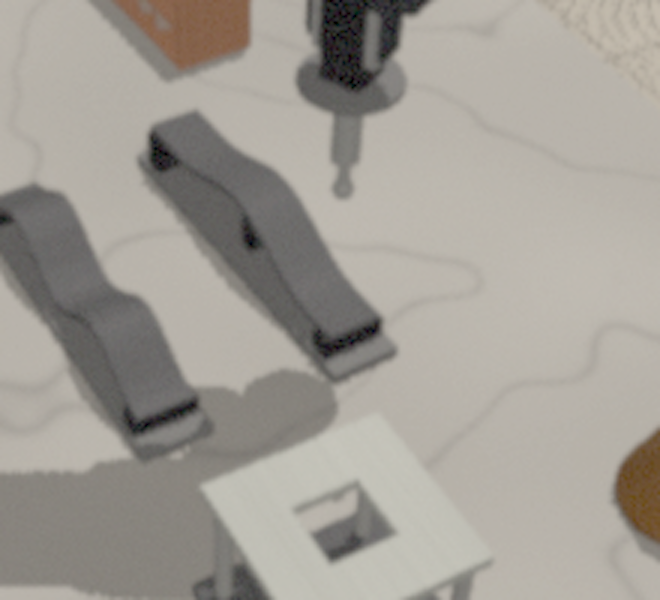

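The probe hangs upright in the fingers, with the ball at crop (342,187). The stand hole's corners are (293,512), (357,486), (397,530) and (332,562). I'll check the tip position and the hole centre.

```bash
python3 - <<'E'
from h import *
s=lambda p:(np.array(p)+.5)/3-.5+[200,110]
for z in(130,135,140):print(z,ray("side",s((342,187)),z).round(1))
print("hole",np.mean([ray("side",s(p),100) for p in[(293,512),(357,486),(397,530),(332,562)]],0).round(1))
print("exp",proj("side",[[587,-106.5,134.8]]),s((342,187)))
E
```

```text
130 [ 589.4 -100.   130. ]
135 [ 586.3 -105.2  135. ]
140 [ 583.1 -110.4  140. ]
hole [ 479.2 -304.3  100. ]
exp [[314.36973289 172.38839948]] [313.66666667 172.        ]
```

Call:
jog_arm([
  {"trans":[0,2,30],"jaw":20},
  {"trans":[0,0,30],"jaw":20},
  {"trans":[0,0,24],"jaw":20},
  {"trans":[0,0,8],"jaw":20},
  {"jaw":20},
])

```text
clock: 7.5
eef_pos: [587.1, -110.9, 142.5]
tool_rot: [-3.141, 0.002, 0.483]
force: [0.2, -0.6, -1.0]
width: 27.3
gripper_force: 59.6
```

```bash
python3 -c "
from h import *
delta(587.6,-108.3,128.4)"
```

```text
t 7.5 tcp [ 587.1 -110.9  142.5] rpy [-3.1406e+00  2.3000e-03  4.8270e-01] F [ 0.2 -0.6 -1. ] w 27.3
tool delta [ 1.7 -2.  14.1] rz None
```

Call:
jog_arm([
  {"trans":[1,-1,5],"jaw":20},
  {"trans":[0,0,5],"jaw":20},
  {"trans":[0,0,4],"jaw":20},
  {"jaw":20},
  {"jaw":20},
  {"jaw":20},
])

```text
clock: 8.1
eef_pos: [589.5, -108.8, 129.9]
tool_rot: [3.14, -0.001, 0.485]
force: [1.4, -0.3, -0.1]
width: 27.7
gripper_force: 60.0
```

```bash
python3 -c "
from h import *
for i in range(3): delta(587.6,-108.3,128.4)
a=imaging.get_image('side')[150:250,240:380];a=cv2.resize(a,None,fx=5,fy=5,interpolation=2);cv2.imwrite('pics/s3.png',np.clip(255*(a/255.)**.5,0,255).astype(np.uint8))"
```

```text
t 8.1 tcp [ 589.5 -108.8  129.9] rpy [ 3.1402e+00 -1.2000e-03  4.8480e-01] F [ 1.4 -0.3 -0.1] w 27.7
tool delta [-1.4 -1.3  1.5] rz None
t 8.1 tcp [ 589.5 -108.8  129.9] rpy [ 3.1402e+00 -1.2000e-03  4.8480e-01] F [ 1.4 -0.3 -0.1] w 27.7
tool delta [-1.4 -1.3  1.5] rz None
t 8.1 tcp [ 589.5 -108.8  129.9] rpy [ 3.1402e+00 -1.2000e-03  4.8480e-01] F [ 1.4 -0.3 -0.1] w 27.7
tool delta [-1.4 -1.3  1.5] rz None
```

View pics/s3.png

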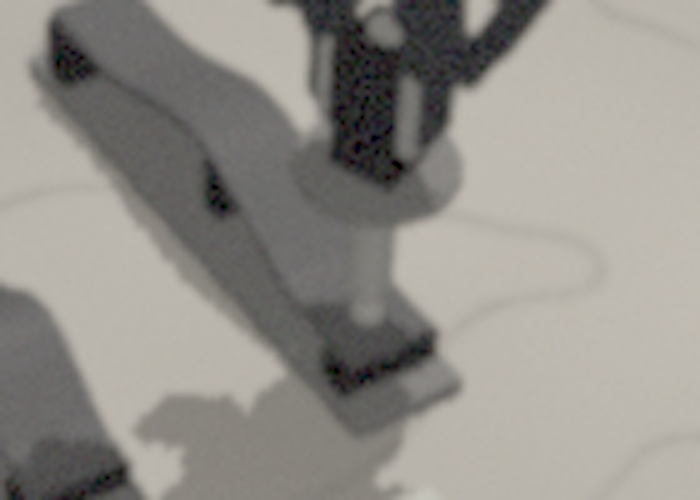

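```bash
python3 - <<'E'
from h import *
def bot(n,x,y,z): return proj(n,[[x+32*np.cos(a),y+32*np.sin(a),z] for a in np.linspace(0,6.3,200)])[:,1].max()
o=234.2-106.4;print("free disc bottom row",bot("side",587,-106.5,o+84),"ball",proj("side",[[587,-106.5,o+7]])[0])
o=129.9-106.4;print("now disc bottom",bot("side",589.5,-108.8,o+84),"ball on face",proj("side",[[589.5,-108.8,37]])[0],"ball free",proj("side",[[589.5,-108.8,o+7]])[0])
im=cv2.imread("pics/s3.png").mean(2);print(im[200:380:5,366:374].mean(1).round().astype(int).tolist())
E
```

```text
free disc bottom row 148.93039113629234 ball [314.36973289 172.38839948]
now disc bottom 195.73270593221656 ball on face [313.35886853 211.34592749] ball free [313.18489956 213.71876443]
[97, 98, 98, 95, 99, 107, 117, 122, 124, 124, 123, 124, 125, 126, 125, 124, 124, 124, 125, 124, 125, 129, 134, 132, 123, 105, 85, 76, 79, 79, 77, 73, 62, 47, 34, 18]
```

The picture shows the tip on the low flat at about (368,312), pressed roughly 6.5 mm, which agrees with the geometry. Next I'll compute the height increments for 8 mm steps.

```bash
cat >> h.py <<'E'
def prof(Y):
    Y=np.asarray(Y,float);u=np.clip((Y+90)/90,0,1);v=np.clip(Y/75,0,1);return np.where(Y<0,30+32*(3*u*u-2*u**3),62-18*(3*v*v-2*v**3))
def tz(s): # TCP height for 8 mm plunger, ball radius 7
    b=np.linspace(-7,7,141);return np.max(prof(s+b)+np.sqrt(np.maximum(49-b*b,0)))-7-8+106.4
def strip():
    p=ctrl.read_state()["eef_pos"];d=p[:2]-[580.5,-5.5];e=np.array([-.069,.9976]);s=d@e
    print("s",s.round(1),"lat",(d@[e[1],-e[0]]).round(1),"z",p[2].round(1),"plunger~",(8+tz(s)-p[2]).round(1));return s,p[2]
E
python3 - <<'E'
from h import *
s,z=strip();S=s+8*np.arange(27);Z=[tz(a) for a in S];print(list(zip(S.round().tolist(),np.round(-np.diff([z]+Z[1:]),1).tolist())))
E
```

```text
s -103.6 lat 1.7 z 129.8 plunger~ 6.6
[(-104.0, 1.4), (-96.0, -0.1), (-88.0, -1.3), (-80.0, -2.5), (-72.0, -3.4), (-64.0, -4.0), (-56.0, -4.2), (-48.0, -4.2), (-40.0, -3.9), (-32.0, -3.4), (-24.0, -2.7), (-16.0, -1.7), (-8.0, -0.6), (0.0, 0.6), (8.0, 1.4), (16.0, 2.1), (24.0, 2.6), (32.0, 2.8), (40.0, 2.8), (48.0, 2.5), (56.0, 1.9), (64.0, 1.0), (72.0, 0.1), (80.0, -0.0), (88.0, -0.0), (96.0, -0.0)]
```

Call:
jog_arm([
  {"trans":[3.2,-7.3,1.4],"jaw":20},
  {"trans":[3.2,-7.3,-0.1],"jaw":20},
  {"trans":[3.2,-7.3,-1.3],"jaw":20},
  {"trans":[3.2,-7.3,-2.5],"jaw":20},
  {"trans":[3.2,-7.3,-3.4],"jaw":20},
  {"trans":[3.2,-7.3,-4],"jaw":20},
  {"jaw":20},
])

```text
clock: 8.85
eef_pos: [585.6, -58.6, 139.7]
tool_rot: [-3.14, -0.001, 0.487]
force: [0.9, -0.3, 0.2]
width: 27.5
gripper_force: 60.4
```

```bash
python3 - <<'E'
from h import *
print(ctrl.read_state()["force"],ctrl.read_state()["tool_rot"])
s,z=strip();S=s+8*np.arange(9);Z=[tz(a) for a in S];print(list(zip(S.round().tolist(),np.round(-np.diff([z]+Z[1:]),1).tolist())))
E
```

```text
[ 0.92448263 -0.31143459  0.20619233] [-3.14028952e+00 -1.26978660e-03  4.86517632e-01]
s -53.3 lat 1.4 z 139.7 plunger~ 9.2
[(-53.0, -5.4), (-45.0, -4.2), (-37.0, -3.8), (-29.0, -3.2), (-21.0, -2.4), (-13.0, -1.4), (-5.0, -0.2), (3.0, 0.8)]
```

Call:
jog_arm([
  {"trans":[3.1,-7.3,-5.2],"jaw":20},
  {"trans":[3.1,-7.3,-4.2],"jaw":20},
  {"trans":[3.1,-7.3,-3.8],"jaw":20},
  {"trans":[3.1,-7.3,-3.2],"jaw":20},
  {"trans":[3.1,-7.3,-2.4],"jaw":20},
  {"trans":[3.1,-7.3,-1.4],"jaw":20},
  {"jaw":20},
])

```text
clock: 9.55
eef_pos: [580.6, -9.4, 159.0]
tool_rot: [-3.137, -0.0, 0.487]
force: [-0.1, 2.0, -0.4]
width: 27.1
gripper_force: 60.6
```

```bash
python3 - <<'E'
from h import *
print(ctrl.read_state()["force"],ctrl.read_state()["tool_rot"])
s,z=strip();S=s+8*np.arange(9);Z=[tz(a) for a in S];print(list(zip(S.round().tolist(),np.round(-np.diff([z]+Z[1:]),1).tolist())))
E
```

```text
[-0.05036172  2.01983488 -0.36972053] [-3.13652757e+00 -2.03148267e-04  4.87447725e-01]
s -3.9 lat -0.1 z 159.0 plunger~ 9.2
[(-4.0, -1.2), (4.0, 1.0), (12.0, 1.8), (20.0, 2.4), (28.0, 2.8), (36.0, 2.9), (44.0, 2.7), (52.0, 2.3)]
```

Call:
jog_arm([
  {"trans":[3.2,-7.3,-0.6],"jaw":20},
  {"trans":[3.2,-7.3,1],"jaw":20},
  {"trans":[3.2,-7.3,1.8],"jaw":20},
  {"trans":[3.2,-7.3,2.4],"jaw":20},
  {"trans":[3.2,-7.3,2.8],"jaw":20},
  {"trans":[3.2,-7.3,2.9],"jaw":20},
  {"jaw":20},
])

```text
clock: 10.25
eef_pos: [577.1, 37.8, 148.2]
tool_rot: [-3.138, 0.001, 0.487]
force: [-0.4, 4.1, 1.1]
width: 27.5
gripper_force: 60.7
```

```bash
python3 - <<'E'
from h import *
print(ctrl.read_state()["force"],ctrl.read_state()["tool_rot"])
s,z=strip();S=s+8*np.arange(9);Z=[tz(a) for a in S];print(list(zip(S.round().tolist(),np.round(-np.diff([z]+Z[1:]),1).tolist())))
E
```

```text
[-0.40277667  4.14894582  1.12121123] [-3.13755157e+00  5.64927633e-04  4.87143180e-01]
s 43.4 lat -0.4 z 148.2 plunger~ 9.5
[(43.0, 1.2), (51.0, 2.3), (59.0, 1.6), (67.0, 0.6), (75.0, -0.0), (83.0, -0.0), (91.0, -0.0), (99.0, -0.0)]
```

Call:
jog_arm([
  {"trans":[3.2,-7.3,1.8],"jaw":20},
  {"trans":[3.2,-7.3,2.2],"jaw":20},
  {"trans":[3.2,-7.3,1.6],"jaw":20},
  {"trans":[3.2,-7.3,0.6],"jaw":20},
  {"trans":[3.2,-7.3,0],"jaw":20},
  {"trans":[3.2,-7.3,0],"jaw":20},
  {"trans":[3.2,-7.3,0],"jaw":20},
  {"jaw":20},
  {"jaw":20},
  {"jaw":20},
])

```text
clock: 11.25
eef_pos: [573.7, 91.0, 142.9]
tool_rot: [-3.14, -0.0, 0.485]
force: [-0.4, 1.8, 0.7]
width: 27.4
gripper_force: 60.7
```

```bash
python3 - <<'E'
from h import *
print(ctrl.read_state()["tool_rot"]);strip()
a=imaging.get_image('side')[110:210,220:340];a=cv2.resize(a,None,fx=5,fy=5,interpolation=2);cv2.imwrite('pics/s4.png',np.clip(255*(a/255.)**.5,0,255).astype(np.uint8))
E
```

```text
[-3.14008864e+00 -2.48505884e-04  4.85147137e-01]
s 96.7 lat -0.1 z 142.9 plunger~ 7.5
```

View pics/s4.png

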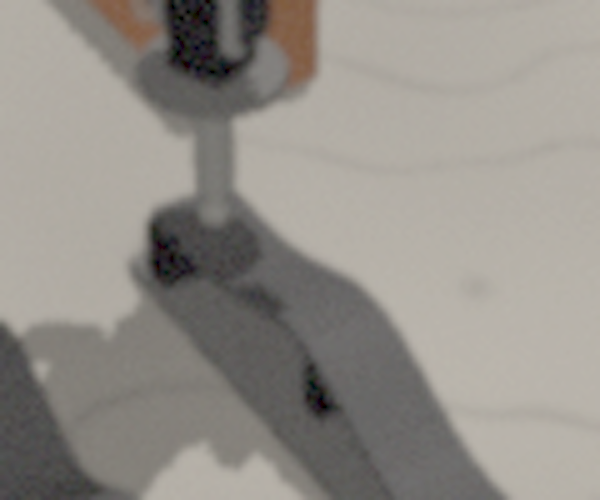

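The tip sits on the high flat, with the ball at (215,215) and still pressed. I'll go a few mm further, hold, lift, and travel to the stand.

Call:
jog_arm([
  {"trans":[2.4,-5.5,0],"jaw":20},
  {"jaw":20},
  {"jaw":20},
  {"jaw":20},
  {"trans":[0,0,-10],"jaw":20},
  {"trans":[0,0,-30],"jaw":20},
  {"trans":[0,0,-35],"jaw":20},
  {"trans":[0,0,-25],"jaw":20},
  {"jaw":20},
])

```text
clock: 12.2
eef_pos: [575.6, 95.4, 246.6]
tool_rot: [3.139, -0.006, 0.484]
force: [0.5, 0.1, -2.3]
width: 27.7
gripper_force: 60.6
```

Call:
jog_arm([
  {"trans":[-24.7,28.4,0],"jaw":20},
  {"trans":[-24.7,28.4,0],"jaw":20},
  {"trans":[-24.7,28.4,0],"jaw":20},
  {"trans":[-24.7,28.4,0],"jaw":20},
  {"trans":[-24.7,28.4,0],"jaw":20},
  {"trans":[-24.7,28.4,0],"jaw":20},
  {"trans":[-24.7,28.4,0],"jaw":20},
  {"trans":[-24.7,28.4,0],"jaw":20},
  {"trans":[-24.7,28.4,0],"jaw":20},
  {"trans":[-24.7,28.4,0],"jaw":20},
  {"trans":[-24.7,28.4,0],"jaw":20},
  {"jaw":20},
])

```text
clock: 13.4
eef_pos: [474.9, -313.5, 242.6]
tool_rot: [3.138, 0.004, 0.476]
force: [-1.0, 0.6, -2.5]
width: 27.3
gripper_force: 60.5
```

Call:
jog_arm([
  {"jaw":20},
  {"jaw":20},
])

```text
clock: 13.6
eef_pos: [478.6, -305.3, 241.9]
tool_rot: [-3.139, 0.0, 0.486]
force: [0.5, 0.3, -2.0]
width: 27.3
gripper_force: 60.5
```

```bash
python3 -c "
from h import *
delta(478.7,-305.8,122.4)"
```

```text
t 13.6 tcp [ 478.6 -305.3  241.9] rpy [-3.139e+00  2.000e-04  4.859e-01] F [ 0.5  0.3 -2. ] w 27.3
tool delta [-1.000e-01  7.000e-01  1.195e+02] rz None
```

Call:
jog_arm([
  {"trans":[0,0,30],"jaw":20},
  {"trans":[0,0,35],"jaw":20},
  {"trans":[0,0,35],"jaw":20},
  {"trans":[0,0,13],"jaw":20},
  {"trans":[0,0,5],"jaw":20},
  {"jaw":20},
  {"jaw":20},
])

```text
clock: 14.3
eef_pos: [479.6, -307.6, 126.3]
tool_rot: [3.139, -0.001, 0.485]
force: [-0.6, -0.1, -2.8]
width: 27.2
gripper_force: 60.5
```

```bash
python3 -c "
from h import *
delta(478.7,-305.8,122.4)"
```

```text
t 14.3 tcp [ 479.6 -307.6  126.3] rpy [ 3.1393e+00 -1.2000e-03  4.8520e-01] F [-0.6 -0.1 -2.8] w 27.2
tool delta [ 0.  -2.   3.9] rz None
```

Call:
jog_arm([
  {"trans":[0,-1.5,2],"jaw":20},
  {"trans":[0,0,1],"jaw":20},
  {"jaw":20},
  {"jaw":20},
  {"jaw":20},
])

```text
clock: 14.8
eef_pos: [478.2, -305.7, 122.4]
tool_rot: [3.141, -0.001, 0.485]
force: [-1.0, 1.2, 2.9]
width: 27.6
gripper_force: 61.2
```

```bash
python3 -c "
from h import *
delta(478.7,-305.8,122.4)"
```

```text
t 14.8 tcp [ 478.2 -305.7  122.4] rpy [ 3.1414e+00 -7.0000e-04  4.8480e-01] F [-1.   1.2  2.9] w 27.6
tool delta [ 0.4  0.3 -0. ] rz None
```

The force has flipped upward, so the guard disc is on the plate. Release, then back off straight up.

Call:
jog_arm([
  {"jaw":40},
  {"jaw":60},
  {"jaw":85},
  {"jaw":85},
  {"jaw":85},
  {"jaw":85},
  {"trans":[0,0,-10],"jaw":85},
  {"trans":[0,0,-30],"jaw":85},
  {"trans":[0,0,-40],"jaw":85},
  {"trans":[0,0,-40],"jaw":85},
  {"trans":[0,0,-30],"jaw":85},
])

```text
clock: 15.9
eef_pos: [478.1, -306.5, 275.1]
tool_rot: [3.139, -0.001, 0.484]
force: [1.0, -0.5, -0.0]
width: 85.2
gripper_force: 0.0
```

Call:
jog_arm([
  {"jaw":85},
  {"jaw":85},
  {"jaw":85},
  {"jaw":85},
  {"jaw":85},
])

```text
clock: 16.4
eef_pos: [477.5, -305.4, 270.9]
tool_rot: [-3.14, 0.001, 0.485]
force: [-0.7, -0.0, 0.2]
width: 85.4
gripper_force: 0.0
```

```bash
python3 -c "
from h import *
cv2.imwrite('pics/w5.png',np.clip(255*(imaging.get_image('wrist')/255.)**.6,0,255).astype(np.uint8))"
```

```text
(no output)
```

View pics/w5.png

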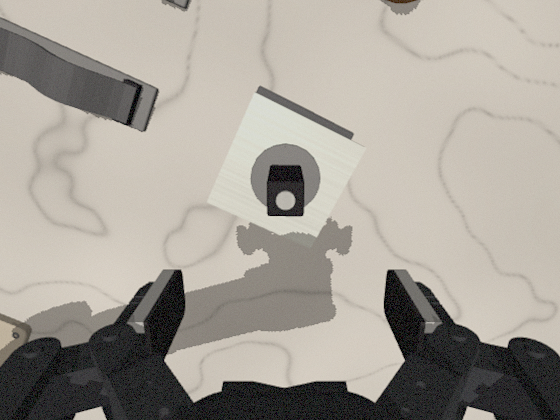

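The probe hangs upright in the stand: the disc is centred at (285,177), the knob is at (286,201), and the gripper is clear.

```bash
python3 -c "
from cell import ctrl, imaging
print(ctrl.finish_job())"
```

```text
the job is handed in; nothing more can be done
None
```

I traced the single-hump strip from its low end over the hump to its higher end, keeping the tip pressed about 7–9 mm by my estimate. The probe is back upright in its stand and released; I handed the job in at about 16 s, and no verdict was shown.

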